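# Seat the three-hole carrier disc on the polisher's drive studs

### The arm

A 6-joint arm with a two-finger parallel gripper is mounted at the origin on the work surface. World frame = base frame: x ahead of the robot, y to its left, z up, the work surface at z = 0. Lengths are in m, angles in rad, forces in N, time in s.
With the tool pointing down it reaches from about 0.375 to 0.75 m from the base axis. Payload 9 kg.
Tool frame: the origin (TCP) lies on the centre line of the jaws, within the pads' length; the fingertips stand 17 mm ahead of it and the grasp point (between the pads) lies 2 mm behind it; z points along the fingers, y is the line along which they close (so a half turn about z gives the same grasp; the last joint's range is limited). The gripper opens to 85 mm and grips with 20 to 120 N. Pads are 22 mm wide; open, the fingers measure 114 mm over their backs; the gripper's body (76 mm by 85 mm) begins 54 mm behind the grasp point. The pads swing forward as they close: fully open they stand 13 mm farther back than shut.
Start: joints at [-1.354, 0.104, 0.097, 1.564, 0, 1.353], TCP at [0.253, -0.544, 0.212] pointing down, gripper open.
Joint ranges: [-2.99, 2.99], [-0.84, 1.86], [-1.1, 1.16], [-1.84, 2.11], [-1.51, 1.56], [-3.14, 3.14]. Speed limits (rad/s): [2.22, 2.22, 2.57, 3.14, 3.14, 3.14].

### API

Orientations are given as a rotation vector (axis times angle).
In Python, from bench import bot, optics, finder gives the robot as it stands. The module is installed in compiled form; this text tells all that it offers.
- The arm moves only by the tool jog_arm, never from a script. Its argument "deltas" is a list of rows, each a list of 5 numbers: the opening, from -1 (shut) to 1 (fully open), so that 0 is half open, then the shift along the tool's x, y, z in m, then the turn about the tool's z in degrees. In form: [[claw, x, y, z, spin], ...]. A call has 1 to 10 rows; each row is the pose to reach, as a shift and turn from the pose commanded when the call began, along the tool's axes at that moment; what a row does not reach only later rows make up. A row lasts 1/10 s, in which the tool goes at most 50 mm and 8.59 degrees, less where a joint would pass 70% of its speed; a pose out of reach is approached as far as the arm can. A call with a gripper value outside its range is refused whole. The fingers move at their own pace and stop on an object; "force" is the grip in N (left out, the last holds). Time passes only in rows, so rows that repeat a pose let the fingers close. It gives the time, the measured TCP pose, the force, the opening and the grip force at its end, in the units of the state.
- bot.state(): the state, without advancing time (a new reading comes with each control period).
- optics.camera(name): name is "side" or "top" or "wrist"; returns a dict with "image" (400x640x3 uint8, red, green, blue), "depth" (400x640 float32, m along the optical axis (not along the pixel's ray), 0 where there is no reading), "fx", "fy", "cx", "cy" (pixels), "rvec" (rotation vector, rad) and "tvec" (3), from world to camera coordinates, as OpenCV has them; the wrist camera has in their place "T_tool_cam" (4x4, takes a point from camera to tool coordinates, whose origin is the TCP and whose axes are the flange's). Camera axes: x right, y down, z forward; pixel columns grow to the right and rows downward; lengths in m; the calibration is good to about 2 mm. A picture is of the moment at which its call begins: read the wrist's pose just before it.
- bot.finish_job(): hands the job in; it is judged then, once.
Trained networks look in the newest picture that a camera, given by its name, has taken for a name from the list of things; names that differ only in an ending like _2 or _b are one class to them, and where a whole thing is asked for, a point or a joint stands for the part that bears it (a point fixed in the world has none). Each returns a list of dicts, best first, with "confidence" (0 to 1); they miss things now and then, are a little off and sometimes report something else, mostly with a low value. They report only what shows in the picture. A call takes as long as a camera call.
- finder.trace(label, camera): "mask" (400x640 bool, what is visible of it) and "box" ([left, top, width, height] in pixels, round what is visible of it).
The state is a dict: "time_s": time; "q": joint angles; "qd": joint speeds; "tau": joint torques, N m; "position": TCP position; "orientation": TCP orientation; "ft_force": force on the tool from outside, world axes, zero at the start; "torque": the same for the moment, N m; "width": opening from 0.0 (shut) to 1.0 (fully open); "grip_force": force on a finger pad.
Only numpy, scipy, OpenCV 4.12 (cv2) and the standard library are available. Lean on these libraries where they do the work, as an engineer would, in place of code of your own. Each camera call takes 0.05 s, during which the arm holds its last target. There are 200 camera calls.

### The job

Get the polisher ready: take the carrier disc with three holes, turn it so that its holes match the three brass studs on the polisher's drive plate, and lower it over the studs until it lies flat on the plate, then let go. Set it down, don't drop it, and leave the two-hole and four-hole discs where they are.

Things in the scene. Friction and masses are not known exactly. Their poses are not given: they have to be found in the camera images.
- carrier3_grip (a point): Black bar grip of the aluminium disc with three holes. Disc 144 mm wide, 8 thick, 0.35 kg, lying flat; three 32 mm holes, centres 44 mm from its axis, 120 degrees apart, the first along this point's x. Upright bar in the middle: 42 mm long (x), 22 thick (y: pinch so), reaching 64 mm above the disc's underside. This point: on the axis, 46 mm above the underside, where to grip; z up.
- drive_face (a point): Centre of the top face of the drive plate: fixed dark steel disc, 160 mm wide, on a white 240 x 240 mm box; face 94 mm above the table. Three fixed brass studs, 12 mm thick, tips tapered, stand 20 mm above the face, 44 mm from its centre, 120 degrees apart, the first along this point's x; z up. The plate does not turn.
- carrier4_grip (a point): Black bar grip of the aluminium disc with four holes. Same size and grip as the three-hole disc, but it does not fit the studs; not to be moved.
- carrier2_grip (a point): Black bar grip of the aluminium disc with two holes. Same size and grip as the three-hole disc, but it does not fit the studs; not to be moved.

How it is judged:
At the end, for the whole second after the job is handed in: The three-hole disc lies flat and fully down on the drive plate, studs through its holes: centre within 18 mm of the plate's, grip point 42 to 50 mm above its face, upright within 4 degrees, at rest, released; the other two discs within 40 mm of where they started (horizontal distance between carrier3_grip and drive_face below 0.018 m and z of carrier3_grip in the frame of drive_face between 0.042 and 0.05 m and angle between carrier3_grip's own z axis and vertical below 0.07 rad and linear speed of carrier3 below 0.02 m/s and angular speed of carrier3 below 0.1 rad/s and distance of each of carrier4_grip, carrier2_grip from where it was at the start of the episode below 0.04 m); the robot touches nothing.
It fails at once if the two-hole or four-hole disc is moved more than 40 mm (distance of any of carrier4_grip, carrier2_grip from where it was at the start of the episode above 0.04 m).
It fails at once if the three-hole disc is dropped (falls faster than 0.5 m/s out of the fingers) (linear speed of carrier3 above 0.5 m/s and contact force between the fingers and carrier3 below 0.5 N).
It also fails if it takes over 35 s, if anything falls off the work surface, if the arm or the gripper's body presses on something with over 40 N, if the wrist force passes 120 N, or if a joint passes its speed limit or range.

## Working session

There is one attempt and no reset: what is moved stays moved. The work goes in short steps, Python scripts to look and compute and a tool call to move; the robot and the scene stay as the last step left them, time stands still between calls to the robot, and variables do not carry over. Pictures are saved under pics/ and viewed, at most 10 in all, crops included, and the job is handed in when it is done.

Besides the shell and the picture viewer there is one more tool, called after "Emit:" in YAML: its name, and indented under it one key for each argument. jog_arm: Moves the arm, as the interface text tells. Its arguments: {"type":"object","properties":{"deltas":{"type":"array"},"force":{"type":"number"}},"required":["deltas"]}

```bash
mkdir -p pics; cat > h.py <<'E'
import numpy as np, cv2
from bench import bot, optics, finder
from scipy.spatial.transform import Rotation as R
def cloud(c, mask=None):
    """world points (HxWx3) for a fixed camera, or wrist via tool pose"""
    d=c["depth"]; v,u=np.mgrid[0:400,0:640]
    P=np.stack([(u-c["cx"])/c["fx"]*d,(v-c["cy"])/c["fy"]*d,d],-1)
    if "rvec" in c:
        Rm=cv2.Rodrigues(np.array(c["rvec"],float))[0]; return (P-np.array(c["tvec"]).ravel())@Rm
    T=c["T_tool_cam"]; s=c["state"]; Rt=R.from_rotvec(s["orientation"]).as_matrix()
    return (P@T[:3,:3].T+T[:3,3])@Rt.T+np.array(s["position"])
def shot(name):
    s=bot.state(); c=optics.camera(name); c["state"]=s; return c
def save(c,f): cv2.imwrite("pics/"+f,c["image"][:,:,::-1])
E
python3 - <<'E'
from h import *
s=bot.state(); print(s["time_s"],s["position"],s["orientation"],s["width"])
c=shot("top"); save(c,"top.png"); W=cloud(c)
for l in ["carrier3_grip","carrier4_grip","carrier2_grip","drive_face"]:
    for r in finder.trace(l,"top")[:3]:
        m=r["mask"]&(c["depth"]>0); p=W[m]; print(l,round(r["confidence"],2),r["box"],m.sum(),np.median(p,0).round(3) if len(p) else "", p[:,2].max().round(3) if len(p) else "")
E
```

```text
0.0 [ 0.25267991 -0.54380269  0.21080669] [-3.06632119e+00 -6.77363236e-01 -2.43582563e-05] 0.9962205678301317
carrier3_grip 0.58 [180.9, 205.3, 55.0, 60.3] 2200 [0.445 0.331 0.008] 0.07
carrier4_grip 0.75 [287.6, 205.0, 58.9, 52.9] 2183 [0.481 0.062 0.008] 0.068
carrier2_grip 0.61 [252.4, 151.0, 54.8, 50.8] 2052 [0.621 0.174 0.008] 0.068
drive_face 0.62 [426.3, 210.0, 69.0, 68.5] 3670 [ 0.48  -0.281  0.094] 0.116
```

View pics/top.png

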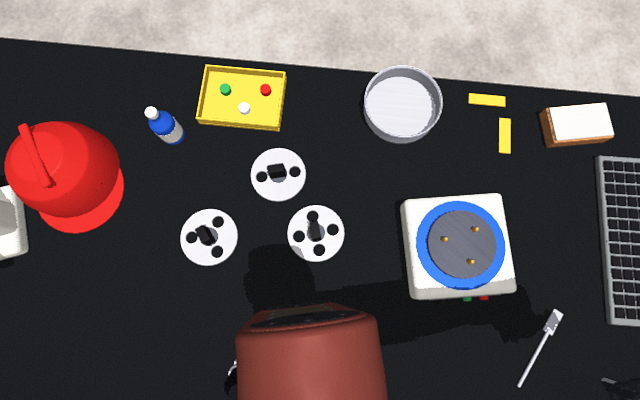

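The top view shows the three-hole disc at (208,237), its bar at about (207,235). The two-hole disc is at (278,174), the four-hole disc at (316,233), and the drive plate at (461,244) with studs at (445,239), (475,229) and (470,262).

```bash
python3 - <<'E'
from h import *
s=bot.state(); M=R.from_rotvec(s["orientation"]).as_matrix(); print(M.round(3).tolist(), np.array(s["q"]).round(3))
c=shot("top"); W=cloud(c); g=c["image"].max(2).astype(int); ok=c["depth"]>0
def circ(m):
    k=max(cv2.findContours(m.astype(np.uint8),0,1)[0],key=cv2.contourArea); return cv2.fitEllipse(k)
def ray(u,v,z):
    Rm=cv2.Rodrigues(np.array(c["rvec"],float))[0]; d=Rm.T@np.array([(u-c["cx"])/c["fx"],(v-c["cy"])/c["fy"],1]); o=-Rm.T@np.array(c["tvec"]).ravel()
    return o+d*(z-o[2])/d[2]
m=finder.trace("carrier3_grip","top")[0]["mask"]; e=circ(m); C=ray(*e[0],.008); print("disc",C,e)
hull=cv2.drawContours(np.zeros((400,640),np.uint8),[cv2.convexHull(np.argwhere(m)[:,::-1].astype(np.int32))],0,1,-1)>0
hull=cv2.erode(hull.astype(np.uint8),np.ones((3,3)))>0
n,l,st,ce=cv2.connectedComponentsWithStats((hull&(g<90)).astype(np.uint8))
for i in range(1,n):
    if st[i,4]>15:
        p=ray(*ce[i],.006); d=p-C; print("dark",st[i],ce[i].round(1),p.round(3),np.hypot(*d[:2]).round(4),np.degrees(np.arctan2(d[1],d[0])).round(1))
q=ok&(W[...,2]>.05)&(np.hypot(W[...,0]-C[0],W[...,1]-C[1])<.05); P=W[q]; print("bar",P[:,:].mean(0),P[:,2].max(),len(P)); 
x=P[:,:2]-P[:,:2].mean(0); w,V=np.linalg.eigh(x.T@x); print("bar dir",np.degrees(np.arctan2(V[1,1],V[0,1])))
m=finder.trace("drive_face","top")[0]["mask"]; e=circ(m); C=ray(*e[0],.094); print("plate",C,e)
h=c["image"].astype(int); br=(np.hypot(W[...,0]-C[0],W[...,1]-C[1])<.065)&(h[...,0]-h[...,2]>45)
n,l,st,ce=cv2.connectedComponentsWithStats(br.astype(np.uint8))
for i in range(1,n):
    p=ray(*ce[i],.106); d=p-C; print("stud",st[i],p.round(3),np.hypot(*d[:2]).round(4),np.degrees(np.arctan2(d[1],d[0])).round(1))
E
```

```text
[[0.907, 0.421, -0.0], [0.421, -0.907, 0.001], [0.0, -0.001, -1.0]] [-1.354  0.104  0.097  1.564  0.     1.353]
disc [0.44398645 0.33134868 0.008     ] ((208.70645141601562, 236.9662628173828), (54.35269546508789, 58.31663131713867), 65.61376190185547)
dark [213 217  11  10  91] [217.8 221.5] [0.486 0.315 0.006] 0.045 -21.0
dark [186 226  31  20 345] [201.5 235.7] [0.445 0.351 0.006] 0.0194 85.8
dark [212 246  11  12  99] [216.8 251.2] [0.41  0.306 0.006] 0.0423 -142.4
bar [0.44541896 0.33133993 0.06300055] 0.06797934921114861 182
bar dir -142.54579401038254
plate [ 0.47862715 -0.28099475  0.094     ] ((460.97528076171875, 244.20501708984375), (66.66273498535156, 70.95491027832031), 125.19550323486328)
stud [472 227   7   5  29] [ 0.516 -0.309  0.106] 0.0463 -37.0
stud [442 237   6   5  26] [ 0.486 -0.239  0.106] 0.0424 80.6
stud [467 259   8   5  27] [ 0.44  -0.3    0.106] 0.0429 -153.8
```

Emit:
jog_arm:
  deltas:
    - [1,0.02,-0.02,0,0]
    - [1,0.05,-0.05,0,0]
    - [1,0.09,-0.085,0,0]
    - [1,0.13,-0.12,0,0]
    - [1,0.17,-0.155,0,0]
    - [1,0.205,-0.19,0,0]
    - [1,0.24,-0.225,0,0]
    - [1,0.275,-0.26,0,0]
    - [1,0.31,-0.295,0,0]
    - [1,0.345,-0.33,0,0]

```text
time_s: 1.4
position: [0.4246, -0.1042, 0.2119]
orientation: [3.067, 0.677, 0.001]
ft_force: [0.6, -0.2, -0.0]
width: 1.003
grip_force: 0.0
```

Emit:
jog_arm:
  deltas:
    - [1,0.015,-0.03,0,0]
    - [1,0.035,-0.07,0,-2]
    - [1,0.06,-0.115,0,-4]
    - [1,0.083,-0.16,0,-6]
    - [1,0.106,-0.205,0,-8]
    - [1,0.129,-0.25,0,-10]
    - [1,0.152,-0.295,0,-12]
    - [1,0.175,-0.34,0,-13]
    - [1,0.19,-0.37,0,-13]
    - [1,0.196,-0.383,0,-13]

```text
time_s: 2.4
position: [0.44, 0.3269, 0.2112]
orientation: [-2.969, -1.025, 0.0]
ft_force: [1.7, -0.2, -1.3]
width: 1.002
grip_force: 0.0
```

```bash
python3 - <<'E'
from h import *
c=shot("wrist"); s=c["state"]; save(c,"w1.png"); W=cloud(c); g=c["image"].max(2); ok=c["depth"]>0
M=R.from_rotvec(s["orientation"]).as_matrix(); p=np.array(s["position"]); print(p.round(4),"yaw",np.degrees(np.arctan2(M[1,0],M[0,0])),np.array(s["q"]).round(2))
near=np.hypot(W[...,0]-.444,W[...,1]-.331)<.06
B=W[ok&near&(W[...,2]>.058)&(W[...,2]<.075)]; print("bar",len(B),B.mean(0).round(4),cv2.minAreaRect((B[:,:2]*1000).astype(np.float32)))
for r in finder.trace("carrier3_grip","wrist")[:2]:
    print(r["confidence"],r["box"]); D=W[r["mask"]&ok]; D=D[(D[:,2]<.02)&(D[:,2]>.004)]; print("disc",D.mean(0),cv2.minEnclosingCircle((D[:,:2]*1000).astype(np.float32)))
E
```

```text
[0.44   0.3269 0.2112] yaw 38.08840675227354 [ 0.4  -0.05 -0.06  1.56  0.    2.88]
bar 728 [0.4466 0.3332 0.0634] ((446.30267333984375, 332.8218994140625), (41.18054962158203, 21.93404769897461), 37.79686737060547)
0.75 [261.5, 116.2, 109.2, 105.5]
disc [0.44870189 0.33480644 0.00784386] ((445.9056701660156, 332.4356689453125), 72.10870361328125)
```

View pics/w1.png

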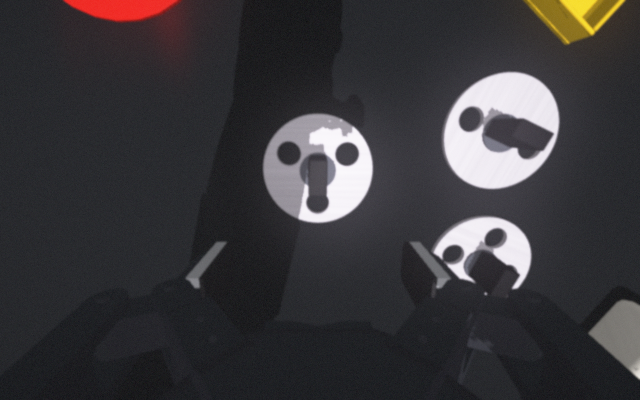

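The wrist view shows the three-hole disc at (318,168) between the open fingers. Its bar is aligned with the tool and its first hole is at (318,203). I'll descend onto it.

Emit:
jog_arm:
  deltas:
    - [1,0.004,0,0.02,0]
    - [1,0.004,0,0.05,0]
    - [1,0.004,0,0.08,0]
    - [1,0.004,0,0.11,0]
    - [1,0.004,0,0.135,0]
    - [1,0.004,0,0.15,0]
    - [1,0.004,0,0.16,0]
    - [1,0.004,0,0.165,0]
    - [1,0.004,0,0.167,0]
    - [1,0.004,0,0.167,0]

```text
time_s: 3.5
position: [0.4444, 0.3264, 0.0453]
orientation: [2.971, 1.02, 0.002]
ft_force: [-0.9, 1.0, -0.1]
width: 0.995
grip_force: 0.0
```

Emit:
jog_arm:
  deltas:
    - [-0.3,0,0,0,0]
    - [-0.6,0,0,0,0]
    - [-1,0,0,0,0]
    - [-1,0,0,0,0]
    - [-1,0,0,0,0]
    - [-1,0,0,0,0]
    - [-1,0,0,0,0]
    - [-1,0,0,0,0]
  force: 60

```text
time_s: 4.3
position: [0.4438, 0.3263, 0.0445]
orientation: [2.971, 1.02, -0.0]
ft_force: [-0.2, -0.7, -0.1]
width: -0.002
grip_force: 0.0
```

```bash
python3 - <<'E'
from h import *
s=bot.state(); print(s["position"],s["width"],s["grip_force"],np.array(s["q"]).round(3))
c=shot("wrist"); d=shot("side"); cv2.imwrite("pics/a.png",np.hstack([cv2.resize(c["image"],(400,250)),cv2.resize(d["image"],(400,250))])[:,:,::-1])
t=shot("top")
t=t["image"][160:310,130:290]; 
a=cv2.resize(t,None,fx=2.3,fy=2.3); 
o=np.zeros((600,800,3),np.uint8); o[:345,:368]=a; x=cv2.resize(c["image"],(400,250)); o[350:600,:400]=x; o[350:600,400:]=cv2.resize(d["image"],(400,250))
cv2.imwrite("pics/a.png",o[:,:,::-1])
E
```

```text
[0.44381658 0.32625581 0.0444922 ] -0.0018343704112780055 0.0 [ 0.396 -0.006 -0.321  1.256 -0.     2.876]
```

View pics/a.png

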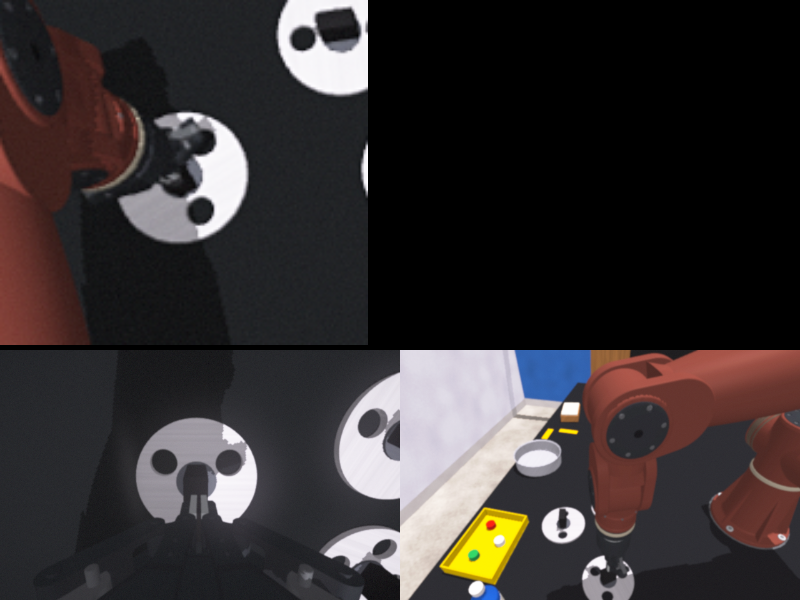

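```bash
python3 - <<'E'
from h import *
c=shot("wrist"); s=c["state"]; T=c["T_tool_cam"]; print(T.round(3)); W=cloud(c); ok=c["depth"]>0
M=R.from_rotvec(s["orientation"]).as_matrix(); L=(W-np.array(s["position"]))@M  # tool coords
near=ok&(abs(L[...,1])<.035)&(L[...,2]>-.04)&(L[...,2]<.03)&(abs(L[...,0])<.08)
for v in range(170,300,6):
    u=320; print(v,[tuple(L[v,u].round(3)) for u in (312,320,328)])
cv2.imwrite("pics/b.png",cv2.resize(c["image"][150:350,200:440],None,fx=3,fy=3)[:,:,::-1])
E
```

```text
[[-0.    -0.966 -0.26   0.066]
 [ 1.    -0.    -0.    -0.   ]
 [ 0.    -0.26   0.966 -0.162]
 [ 0.     0.     0.     1.   ]]
170 [(np.float64(0.035), np.float64(-0.005), np.float64(0.037)), (np.float64(0.035), np.float64(0.001), np.float64(0.037)), (np.float64(0.035), np.float64(0.007), np.float64(0.036))]
176 [(np.float64(0.03), np.float64(-0.005), np.float64(0.036)), (np.float64(0.03), np.float64(0.001), np.float64(0.036)), (np.float64(0.03), np.float64(0.007), np.float64(0.037))]
182 [(np.float64(0.026), np.float64(-0.005), np.float64(0.034)), (np.float64(0.026), np.float64(0.001), np.float64(0.034)), (np.float64(0.027), np.float64(0.007), np.float64(0.033))]
188 [(np.float64(0.026), np.float64(-0.004), np.float64(0.016)), (np.float64(0.026), np.float64(0.001), np.float64(0.015)), (np.float64(0.026), np.float64(0.006), np.float64(0.016))]
194 [(np.float64(0.026), np.float64(-0.004), np.float64(-0.002)), (np.float64(0.026), np.float64(0.001), np.float64(-0.001)), (np.float64(0.026), np.float64(0.006), np.float64(-0.0))]
200 [(np.float64(0.026), np.float64(-0.004), np.float64(-0.014
[... 2375 characters left out ...]
-0.003), np.float64(-0.065)), (np.float64(0.004), np.float64(0.0), np.float64(-0.058)), (np.float64(0.012), np.float64(0.003), np.float64(-0.072))]
284 [(np.float64(0.006), np.float64(-0.003), np.float64(-0.066)), (np.float64(0.001), np.float64(0.0), np.float64(-0.058)), (np.float64(0.012), np.float64(0.003), np.float64(-0.076))]
290 [(np.float64(0.004), np.float64(-0.003), np.float64(-0.066)), (np.float64(-0.003), np.float64(0.0), np.float64(-0.056)), (np.float64(0.012), np.float64(0.003), np.float64(-0.08))]
296 [(np.float64(0.001), np.float64(-0.003), np.float64(-0.067)), (np.float64(-0.006), np.float64(0.0), np.float64(-0.057)), (np.float64(0.011), np.float64(0.003), np.float64(-0.081))]
```

View pics/b.png

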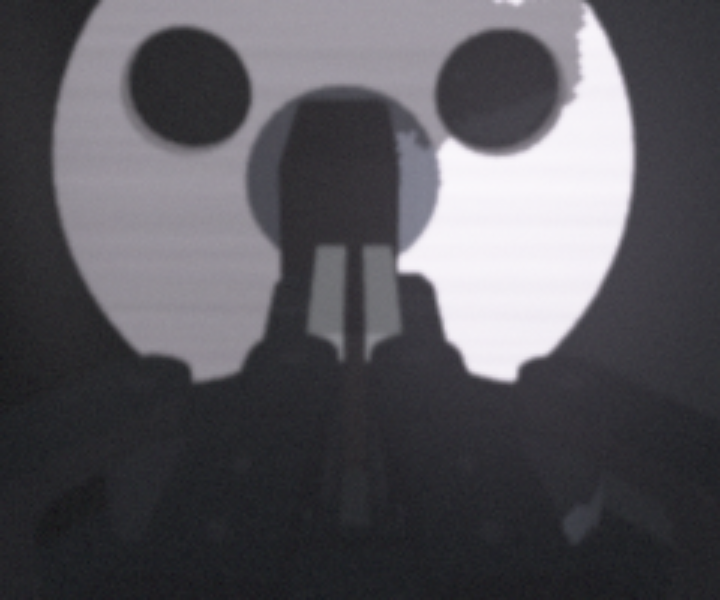

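The close-up shows the fingers shut just above the bar. The pad strips meet at about (355,290), right over the bar's top, so the pads sit higher than I assumed. I'll lift off and measure where the fingertips really are.

Emit:
jog_arm:
  deltas:
    - [-1,0,0,-0.01,0]
    - [-1,0,0,-0.03,0]
    - [-1,0,0,-0.05,0]
    - [-1,0,0,-0.07,0]
    - [-1,0,0,-0.08,0]
    - [-1,0,0,-0.08,0]
    - [-1,0,0,-0.08,0]

```text
time_s: 5.2
position: [0.4438, 0.3262, 0.1241]
orientation: [2.971, 1.02, -0.001]
ft_force: [-0.4, 0.4, -0.6]
width: -0.003
grip_force: 0.0
```

```bash
python3 - <<'E'
from h import *
c=shot("wrist"); s=c["state"]; W=cloud(c); ok=c["depth"]>0; print(np.array(s["position"]).round(4),s["width"])
M=R.from_rotvec(s["orientation"]).as_matrix(); L=(W-np.array(s["position"]))@M
for v in range(180,300,6): print(v,[L[v,u].round(3).tolist() for u in (304,311,318,328)])
B=W[ok&(W[...,2]>.058)&(W[...,2]<.075)&(np.hypot(W[...,0]-.446,W[...,1]-.333)<.05)]; print("bar",len(B),cv2.minAreaRect((B[:,:2]*1000).astype(np.float32)))
cv2.imwrite("pics/c1.png",np.hstack([cv2.resize(c["image"][130:330,220:420],(400,400)),cv2.resize(shot("side")["image"][200:400,220:420],(400,400))])[:,:,::-1])
E
```

```text
[0.4438 0.3262 0.1241] -0.0030138596020189727
180 [[0.023, -0.012, 0.06], [0.023, -0.006, 0.061], [0.023, -0.0, 0.06], [0.013, 0.01, 0.113]]
186 [[0.018, -0.012, 0.06], [0.018, -0.006, 0.06], [0.018, -0.0, 0.061], [0.007, 0.01, 0.112]]
192 [[0.013, -0.012, 0.059], [0.013, -0.006, 0.06], [0.013, -0.0, 0.06], [0.0, 0.01, 0.113]]
198 [[0.008, -0.012, 0.059], [0.008, -0.006, 0.061], [0.008, -0.0, 0.06], [-0.007, 0.01, 0.115]]
204 [[0.003, -0.012, 0.06], [0.003, -0.006, 0.06], [0.002, -0.0, 0.061], [-0.012, 0.01, 0.113]]
210 [[-0.003, -0.012, 0.061], [-0.003, -0.006, 0.06], [-0.002, -0.0, 0.059], [-0.02, 0.01, 0.116]]
216 [[-0.008, -0.012, 0.061], [-0.008, -0.006, 0.06], [-0.008, -0.0, 0.06], [-0.027, 0.01, 0.117]]
222 [[-0.013, -0.012, 0.06], [-0.013, -0.006, 0.06], [-0.014, -0.0, 0.061], [-0.036, 0.011, 0.125]]
228 [[-0.043, -0.016, 0.125], [-0.044, -0.008, 0.125], [-0.043, -0.0, 0.124], [-0.044, 0.011, 0.125]]
234 [[-0.049, -0.016, 0.121], [0.011, -0.004, -0.027], [0.012, -0.0, -0.028], [0.011, 0.005, -0.028]]
240 [[0.007, -0.008, -0.025], [0.011, -0.004, -0.035], [0.011, -0.0, -0.036]
[... 351 characters left out ...]
, -0.061], [0.012, -0.003, -0.061], [0.01, -0.0, -0.057], [0.013, 0.004, -0.062]]
270 [[0.013, -0.006, -0.068], [0.012, -0.003, -0.066], [0.007, -0.0, -0.057], [0.012, 0.003, -0.066]]
276 [[0.012, -0.006, -0.07], [0.012, -0.003, -0.069], [0.004, -0.0, -0.057], [0.013, 0.003, -0.071]]
282 [[0.012, -0.005, -0.075], [0.009, -0.003, -0.07], [0.002, -0.0, -0.058], [0.013, 0.003, -0.075]]
288 [[0.018, -0.005, -0.087], [0.005, -0.003, -0.066], [-0.002, -0.0, -0.057], [0.012, 0.003, -0.078]]
294 [[0.016, -0.005, -0.088], [0.002, -0.003, -0.067], [-0.005, -0.0, -0.057], [0.011, 0.003, -0.081]]
bar 1290 ((446.2459411621094, 332.7487487792969), (41.63746643066406, 21.72231101989746), 38.45071792602539)
```

View pics/c1.png

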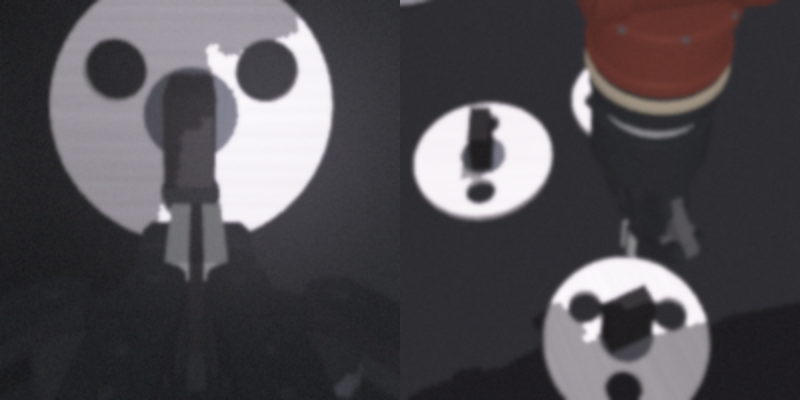

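The fingertips are at about tool z = -0.025, not +0.017, so the pads sit roughly 41 mm farther back than stated. The left crop shows the bar under the shut tips and the disc unmoved. I'll reopen, correct by +6 mm in x and -4 mm in y, and go lower.

Emit:
jog_arm:
  deltas:
    - [1,0.006,-0.004,0,0]
    - [1,0.006,-0.004,0,0]
    - [1,0.006,-0.004,0,0]
    - [1,0.006,-0.004,0,0]
    - [1,0.006,-0.004,0,0]
    - [1,0.006,-0.004,0.01,0]
    - [1,0.006,-0.004,0.03,0]
    - [1,0.006,-0.004,0.05,0]
    - [1,0.006,-0.004,0.06,0]
    - [1,0.006,-0.004,0.06,0]

```text
time_s: 6.3
position: [0.4449, 0.3325, 0.0626]
orientation: [2.971, 1.02, -0.005]
ft_force: [-1.1, 0.0, -0.5]
width: 0.999
grip_force: 0.0
```

```bash
python3 - <<'E'
from h import *
c=shot("wrist"); s=c["state"]; W=cloud(c); ok=c["depth"]>0; print(np.array(s["position"]).round(4),s["width"])
M=R.from_rotvec(s["orientation"]).as_matrix(); L=(W-np.array(s["position"]))@M
B=L[ok&(W[...,2]>.058)&(W[...,2]<.075)&(np.hypot(W[...,0]-.446,W[...,1]-.333)<.04)]; print("bar in tool",len(B),cv2.minAreaRect((B[:,:2]*1000).astype(np.float32)),B[:,2].mean())
F=L[ok&(abs(L[...,1])<.062)&(abs(L[...,1])>.03)&(abs(L[...,0])<.014)&(L[...,2]<.02)&(L[...,2]>-.1)]
for sg in (-1,1):
    f=F[F[:,1]*sg>0]; print(sg,len(f), np.percentile(f[:,2],[90,98,100]).round(4), np.abs(f[f[:,2]>np.percentile(f[:,2],90)][:,1]).min().round(4))
E
```

```text
[0.4449 0.3325 0.0626] 0.9985199080250187
bar in tool 2227 ((0.9129180908203125, 1.041325569152832), (42.067588806152344, 21.68243980407715), 0.6271619200706482) -0.0009732842569956854
-1 6478 [-0.0481 -0.0375 -0.0322] 0.0428
1 7274 [-0.0494 -0.0379 -0.0323] 0.0416
```

Emit:
jog_arm:
  deltas:
    - [1,0.001,0.001,0.015,0]
    - [1,0.001,0.001,0.035,0]
    - [1,0.001,0.001,0.05,0]
    - [1,0.001,0.001,0.057,0]
    - [1,0.001,0.001,0.057,0]

```text
time_s: 6.85
position: [0.4468, 0.3326, 0.0064]
orientation: [2.971, 1.02, -0.003]
ft_force: [0.6, -0.1, 0.7]
width: 0.999
grip_force: 0.0
```

Emit:
jog_arm:
  deltas:
    - [-0.3,0,0,0,0]
    - [-0.6,0,0,0,0]
    - [-1,0,0,0,0]
    - [-1,0,0,0,0]
    - [-1,0,0,0,0]
    - [-1,0,0,0,0]
    - [-1,0,0,0,0]
  force: 60

```text
time_s: 7.55
position: [0.448, 0.3331, 0.0081]
orientation: [2.971, 1.02, 0.002]
ft_force: [0.0, -1.2, 5.2]
width: 0.25
grip_force: 60.1
```

Emit:
jog_arm:
  deltas:
    - [-1,0,0,-0.005,0]
    - [-1,0,0,-0.015,0]
    - [-1,0,0,-0.035,0]
    - [-1,0,0,-0.06,0]
    - [-1,0,0,-0.085,0]
    - [-1,0,0,-0.11,0]
    - [-1,0,0,-0.135,0]
    - [-1,0,0,-0.15,0]
    - [-1,0,0,-0.16,0]
    - [-1,0,0,-0.16,0]

```text
time_s: 8.55
position: [0.448, 0.3332, 0.1685]
orientation: [-2.971, -1.021, -0.002]
ft_force: [-0.8, 0.0, -3.4]
width: 0.252
grip_force: 59.2
```

Emit:
jog_arm:
  deltas:
    - [-1,-0.008,0.011,0,0]
    - [-1,-0.022,0.031,0,1]
    - [-1,-0.042,0.06,0,2]
    - [-1,-0.064,0.091,0,3]
    - [-1,-0.086,0.122,0,4]
    - [-1,-0.108,0.153,0,5]
    - [-1,-0.13,0.184,0,6]
    - [-1,-0.152,0.215,0,7]
    - [-1,-0.174,0.246,0,8]
    - [-1,-0.196,0.277,0,8]

```text
time_s: 9.55
position: [0.4619, -0.0078, 0.1661]
orientation: [-3.035, -0.809, 0.003]
ft_force: [0.3, -0.1, -2.9]
width: 0.249
grip_force: 59.1
```

Emit:
jog_arm:
  deltas:
    - [-1,-0.015,0.031,0,1]
    - [-1,-0.033,0.066,0,2]
    - [-1,-0.051,0.101,0,3]
    - [-1,-0.069,0.136,0,4]
    - [-1,-0.086,0.17,0,5]
    - [-1,-0.101,0.2,0,6]
    - [-1,-0.113,0.223,0,7]
    - [-1,-0.121,0.239,0,7]
    - [-1,-0.125,0.247,0,7]
    - [-1,-0.125,0.247,0,7]

```text
time_s: 10.55
position: [0.4775, -0.2827, 0.1669]
orientation: [-3.078, -0.623, 0.001]
ft_force: [-0.0, 0.5, -3.4]
width: 0.249
grip_force: 59.3
```

```bash
python3 - <<'E'
from h import *
c=shot("wrist"); s=c["state"]; W=cloud(c); ok=c["depth"]>0; print(np.array(s["position"]).round(4),s["width"])
M=R.from_rotvec(s["orientation"]).as_matrix(); print("yaw",np.degrees(np.arctan2(M[1,0],M[0,0])))
L=(W-np.array(s["position"]))@M
B=L[ok&(abs(W[...,2]-s["position"][2]-.055)<.012)&(abs(L[...,0])<.04)&(abs(L[...,1])<.02)]; print(len(B))
D=W[ok&(np.hypot(L[...,0],L[...,1])<.085)&(L[...,2]>-.015)&(L[...,2]<.015)&False]
r=finder.trace("carrier3_grip","wrist"); 
if r:
    m=r[0]["mask"]&ok; z=L[m][:,2]; print(r[0]["confidence"],np.percentile(z,[5,50,95]).round(3))
    d=L[m]; zz=np.median(d[d[:,2]>-.02][:,2]) if (d[:,2]>-.02).any() else 0
    d=d[(abs(d[:,2]-zz)<.01)]; A=np.c_[d[:,:2],np.ones(len(d))]; print("disc z",zz,"plane",np.linalg.lstsq(A,d[:,2],rcond=None)[0].round(4), "circle in tool mm",cv2.minEnclosingCircle((d[:,:2]*1000).astype(np.float32)))
w=c["image"]; t=shot("top"); o=np.zeros((400,800,3),np.uint8); o[:250,:400]=cv2.resize(w,(400,250)); o[:400,400:]=cv2.resize(t["image"][170:320,385:535],(400,400)); cv2.imwrite("pics/d.png",o[:,:,::-1])
E
```

```text
[ 0.4775 -0.2827  0.1669] 0.24926408632503838
yaw 22.88644780167946
6004
0.6 [-0.056  0.     0.001]
disc z 0.0003499444028303096 plane [0.0003 0.0008 0.0003] circle in tool mm ((-2.172436475753784, -0.6552020311355591), 72.32139587402344)
```

View pics/d.png

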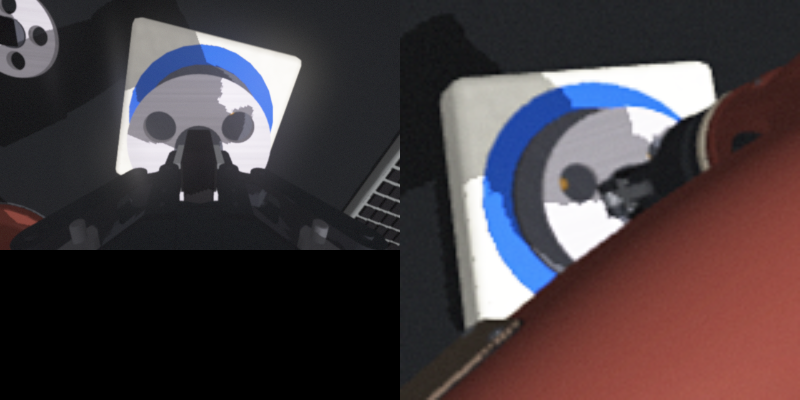

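The wrist crop shows the disc held level over the blue-ringed plate. In the top crop a stud shows through a hole at (567,184) and the angle matches. I'll move 4 mm in x and lower it.

Emit:
jog_arm:
  deltas:
    - [-1,0.004,0.001,0.005,0]
    - [-1,0.004,0.001,0.015,0]
    - [-1,0.004,0.001,0.025,0]
    - [-1,0.004,0.001,0.032,0]
    - [-1,0.004,0.001,0.036,0]
    - [-1,0.004,0.001,0.036,0]

```text
time_s: 11.3
position: [0.4816, -0.2815, 0.1307]
orientation: [-3.078, -0.624, 0.001]
ft_force: [0.9, -0.3, -3.6]
width: 0.253
grip_force: 59.3
```

```bash
python3 - <<'E'
from h import *
c=shot("wrist"); s=c["state"]; W=cloud(c); ok=c["depth"]>0; print(s["time_s"],np.array(s["position"]).round(4),np.array(s["ft_force"]).round(1))
h=c["image"].astype(int); b=(h[...,0]-h[...,2]>20)&(h[...,0]<255); M=R.from_rotvec(s["orientation"]).as_matrix()
L=(W-np.array(s["position"]))@M; r=finder.trace("carrier3_grip","wrist"); m=r[0]["mask"]&ok&(abs(L[...,2])<.01); d=L[m]; cc,rad=cv2.minEnclosingCircle((d[:,:2]*1000).astype(np.float32)); print("disc",cc,rad)
C=(np.array([cc[0],cc[1],0])/1000)@M.T+s["position"]; print(C)
n,l,st,ce=cv2.connectedComponentsWithStats((b&ok&(np.hypot(*(W-C)[...,:2].transpose(2,0,1))<.09)).astype(np.uint8))
for i in range(1,n):
    if st[i,4]>15: p=np.median(W[(l==i)],0); q=np.median(L[l==i],0); print(st[i],p.round(3),"tool mm",(q*1000).round(1))
cv2.imwrite("pics/e.png",cv2.resize(c["image"][80:320,160:480],(800,600))[:,:,::-1])
E
```

```text
11.3 [ 0.4816 -0.2815  0.1307] [ 0.9 -0.3 -3.6]
disc (-2.174165725708008, -0.9211302399635315) 72.40691375732422
[ 0.47924275 -0.2814589   0.13069485]
[366 181  20  20 295] [ 0.518 -0.308  0.11 ] tool mm [23.1 38.5 20.3]
[258 182  19  20 276] [ 0.489 -0.241  0.11 ] tool mm [ 22.3 -35.   20.3]
[ 16 375  11  14  20] [ 0.468 -0.217  0.245] tool mm [  12.   -64.9 -114.1]
```

View pics/e.png

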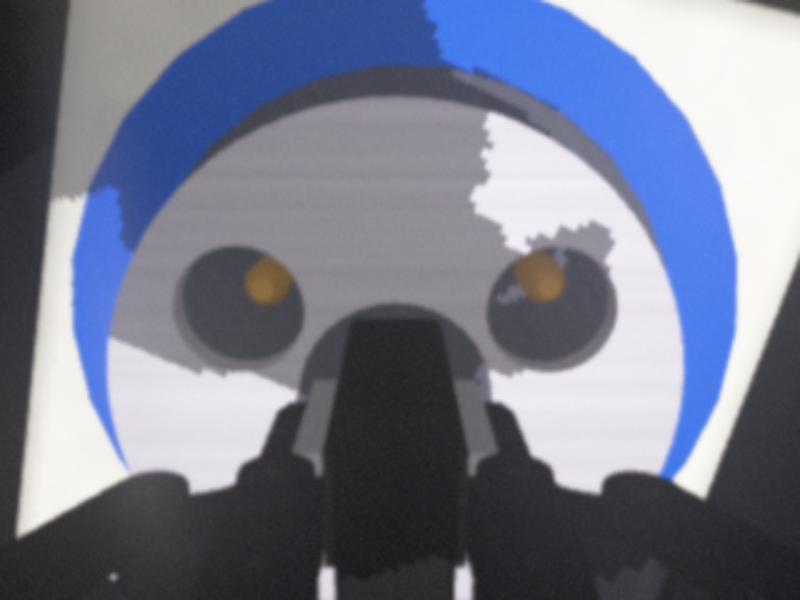

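Both visible studs, at about (267,280) and (540,277), sit inside their holes, about 3 mm and 2.5 mm off centre. I'll correct that and lower to the plate.

Emit:
jog_arm:
  deltas:
    - [-1,0.003,0.0025,0.004,0]
    - [-1,0.003,0.0025,0.01,0]
    - [-1,0.003,0.0025,0.016,0]
    - [-1,0.003,0.0025,0.021,0]
    - [-1,0.003,0.0025,0.024,0]
    - [-1,0.003,0.0025,0.026,0]
    - [-1,0.003,0.0025,0.027,0]
    - [-1,0.003,0.0025,0.027,0]

```text
time_s: 12.2
position: [0.4857, -0.2829, 0.1046]
orientation: [3.079, 0.624, -0.0]
ft_force: [-1.0, 0.0, -1.9]
width: 0.253
grip_force: 59.3
```

Emit:
jog_arm:
  deltas:
    - [-1,0,0,0.001,0]
    - [-1,0,0,0.001,0]
    - [-1,0,0,0.002,0]
    - [-1,0,0,0.002,0]

```text
time_s: 12.6
position: [0.4857, -0.2829, 0.1025]
orientation: [3.079, 0.624, -0.0]
ft_force: [0.4, 0.1, -3.1]
width: 0.247
grip_force: 59.3
```

Emit:
jog_arm:
  deltas:
    - [-1,0,0,0.001,0]
    - [-1,0,0,0.001,0]
    - [-1,0,0,0.002,0]
    - [-1,0,0,0.002,0]

```text
time_s: 13.0
position: [0.4858, -0.2831, 0.1021]
orientation: [3.078, 0.624, 0.001]
ft_force: [-5.4, 3.4, 9.8]
width: 0.247
grip_force: 61.1
```

Emit:
jog_arm:
  deltas:
    - [-0.4,0,0,-0.001,0]
    - [-0.2,0,0,-0.001,0]
    - [0,0,0,-0.001,0]
    - [0.5,0,0,-0.001,0]
    - [1,0,0,-0.001,0]
    - [1,0,0,-0.001,0]
    - [1,0,0,-0.001,0]
    - [1,0,0,-0.001,0]

```text
time_s: 13.8
position: [0.4857, -0.2829, 0.1016]
orientation: [3.079, 0.624, -0.0]
ft_force: [0.2, 0.5, 0.2]
width: 1.0
grip_force: 0.0
```

Emit:
jog_arm:
  deltas:
    - [1,0,0,-0.01,0]
    - [1,0,0,-0.03,0]
    - [1,0,0,-0.06,0]
    - [1,0,0,-0.09,0]
    - [1,0,0,-0.11,0]
    - [1,0,0,-0.12,0]
    - [1,0,0,-0.12,0]
    - [1,0,0,-0.12,0]

```text
time_s: 14.6
position: [0.4856, -0.2828, 0.2208]
orientation: [-3.078, -0.624, 0.001]
ft_force: [0.3, -0.3, -0.5]
width: 1.004
grip_force: 0.0
```

```bash
python3 - <<'E'
from h import *
c=shot("wrist"); s=c["state"]; W=cloud(c); ok=c["depth"]>0; print(s["time_s"],np.array(s["position"]).round(4),s["width"],np.array(s["ft_force"]).round(1))
r=finder.trace("carrier3_grip","wrist"); m=r[0]["mask"]&ok; d=W[m]; d=d[(d[:,2]>.09)&(d[:,2]<.11)]; print(r[0]["confidence"],np.median(d[:,2]),cv2.minEnclosingCircle((d[:,:2]*1000).astype(np.float32)),np.linalg.lstsq(np.c_[d[:,:2],np.ones(len(d))],d[:,2],rcond=None)[0])
B=W[ok&(W[...,2]>.15)&(W[...,2]<.17)&(np.hypot(W[...,0]-.48,W[...,1]+.282)<.05)]; print("bar",B.mean(0),cv2.minAreaRect((B[:,:2]*1000).astype(np.float32)))
cv2.imwrite("pics/f.png",c["image"][:,:,::-1])
E
```

```text
14.6 [ 0.4856 -0.2828  0.2208] 1.0039873076151398 [ 0.3 -0.3 -0.5]
0.86 0.10176195574402375 ((481.5015563964844, -282.4583435058594), 73.74473571777344) [0.00048219 0.00126914 0.10194752]
bar [ 0.48519793 -0.28263462  0.15749198] ((484.018310546875, -283.0638122558594), (41.69593048095703, 21.97821044921875), 22.870647430419922)
```

View pics/f.png

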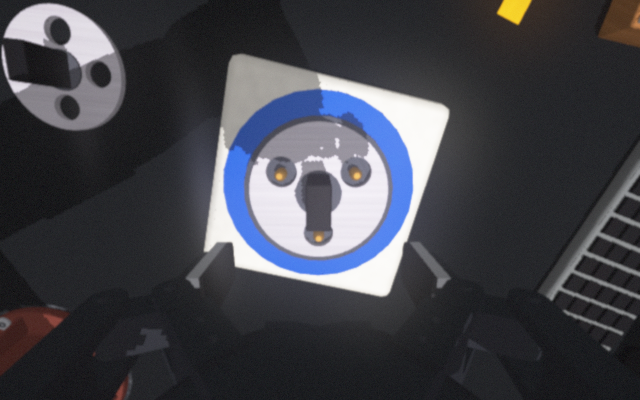

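The disc lies flat: its top is at z = 0.102 (plate 0.094 plus 8 mm thickness). Studs show through all three holes at (280,175), (357,175) and (318,237), it is centred to within about 4 mm, and the gripper is clear.

```bash
python3 -c "
from bench import bot
print(bot.finish_job())"
```

```text
the job is handed in; nothing more can be done
None
```

The three-hole disc lies flat on the drive plate with all three studs through its holes, released and within about 4 mm of centre. The job is handed in at about 15 s, no verdict came back, and I never moved near the other two discs.

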